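Pack the incense gift set

TASK

Pack the incense gift set: take the glass jar, the brass censer, the square black carton and the long kraft carton from the green tray and seat each one upright in the foam recess of the gift box that is cut to its shape, right down on the red lining. Set every piece down gently rather than dropping it, and leave the mug and the wooden stamp where they are.

Things in the scene. Friction and masses are not known exactly. Their poses are not given: they have to be found in the camera images.
- jar: Closed amber glass jar of incense cones, white paper band, dark metal cap: 42 mm diameter to 44 mm up, cap 37 mm diameter, 62 mm high, about 0.14 kg. Origin: centre of its underside, z up; yaw does not matter. Starts upright on a green fixed tray (350 x 280 mm, floor 8 mm above the table, lip 10 mm higher), clear of its neighbours.
- censer: Round brass incense burner with a fixed pierced dome lid and ball finial: straight belly 60 mm diameter from 12 to 46 mm up, foot 48 mm diameter, 75 mm high, about 0.32 kg. Origin: centre of its underside, z up; yaw does not matter. Starts upright on a green fixed tray (350 x 280 mm, floor 8 mm above the table, lip 10 mm higher), clear of its neighbours.
- cube: Square black carton, gold band round its sides and gold ring on top: 54 x 54 mm, 56 mm high, about 0.10 kg, stiff. Origin: centre of its underside; x, y square to its sides, z up. Starts upright on a green fixed tray (350 x 280 mm, floor 8 mm above the table, lip 10 mm higher), clear of its neighbours.
- carton: Long kraft-brown carton of incense sticks, dark red sleeve edged in gold round its middle, lying flat: 130 (x) x 38 (y) x 36 mm high, about 0.09 kg, stiff. Origin: centre of its underside; x along its length, z up. Starts upright on a green fixed tray (350 x 280 mm, floor 8 mm above the table, lip 10 mm higher), clear of its neighbours.
- nest_jar: Cream foam insert, 159 (x) x 104 (y) x 34 mm high, with a small round recess, 52 mm diameter, in the middle of its top, 14 mm deep, lined red, 4 mm bevel at the mouth. Origin: centre of its underside, below the recess; recess floor at z = 20 mm. Fixed, one of four with parallel axes, two by two in any order, in a black gift box (330 x 220 mm, rim 40 mm above the table, 2 mm above the foam).
- nest_censer: Cream foam insert, 159 (x) x 104 (y) x 34 mm high, with a large round recess, 70 mm diameter, in the middle of its top, 14 mm deep, lined red, 4 mm bevel at the mouth. Origin: centre of its underside, below the recess; recess floor at z = 20 mm. Fixed, one of four with parallel axes, two by two in any order, in a black gift box (330 x 220 mm, rim 40 mm above the table, 2 mm above the foam).
- nest_cube: Cream foam insert, 159 (x) x 104 (y) x 34 mm high, with a square recess, 64 x 64 mm, in the middle of its top, 14 mm deep, lined red, 4 mm bevel at the mouth. Origin: centre of its underside, below the recess; recess floor at z = 20 mm. Fixed, one of four with parallel axes, two by two in any order, in a black gift box (330 x 220 mm, rim 40 mm above the table, 2 mm above the foam).
- nest_carton: Cream foam insert, 159 (x) x 104 (y) x 34 mm high, with a long recess, 140 (x) x 48 (y) mm, in the middle of its top, 14 mm deep, lined red, 4 mm bevel at the mouth. Origin: centre of its underside, below the recess; recess floor at z = 20 mm. Fixed, one of four with parallel axes, two by two in any order, in a black gift box (330 x 220 mm, rim 40 mm above the table, 2 mm above the foam).
- mug: Blue ceramic mug with a handle, 76 mm diameter, 88 mm high, loose, beyond the work near the table's far side. Not part of the job. Origin: centre of its underside.
- stamp: Round wooden hand stamp standing upright on its rubber face: base 36 mm diameter, pale turned handle with a round knob, 75 mm high, loose, beyond the work beside the mug. Not part of the job. Origin: centre of its underside.

How it is judged:
By the outcome, as a careful person would: the job done as asked, in the order asked, and still so for the second after the job is handed in, with the robot touching nothing.
It also fails if it takes over 112 s, if anything falls off the work surface, if the arm or the gripper's body presses on something with over 40 N, if the wrist force passes 120 N, or if a joint passes its speed limit or range.

ROBOT

A 6-joint arm with a two-finger parallel gripper is mounted at the origin on the work surface. World frame = base frame: x ahead of the robot, y to its left, z up, the work surface at z = 0. Lengths are in m, angles in rad, forces in N, time in s.
With the tool pointing down it reaches from about 0.3 to 0.875 m from the base axis. Payload 6.4 kg.
Tool frame: the origin (TCP) lies between the finger pads; the fingertips stand 14 mm ahead of it and the grasp point (between the pads) lies 5 mm behind it; z points along the fingers, y is the line along which they close (so a half turn about z gives the same grasp; the last joint's range is limited). The gripper opens to 88 mm and grips with 3 to 60 N. Pads are 18 mm wide; open, the fingers measure 123 mm over their backs; the gripper's body (75 mm by 187 mm) begins 45 mm behind the grasp point.
Start: joints at [-1.475, 0.181, 1.607, -0, 1.354, -0.206], TCP at [0.171, -0.549, 0.253] pointing down, gripper open.
Joint ranges: [-2.99, 2.99], [-0.89, 2.07], [0.3, 2.58], [-1.14, 4.28], [0, 2.63], [-3.12, 3.12]. Speed limits (rad/s): [2.57, 2.57, 3.01, 3.14, 3.14, 3.14].

INTERFACE

Orientations are given as a rotation vector (axis times angle).
In Python, from workcell import read_state, grab_frame, camera_params, hand_in gives the robot as it stands. The module is installed in compiled form; this text tells all that it offers.
- The arm moves only by the tool send_rows, never from a script. Its argument "commands" is a list that holds one entry, the list of rows, each a list of 6 numbers: the shift along the tool's x, y, z in cm, then the turn, a rotation vector about the tool's x, y, z in degrees. In form: [[[x, y, z, rx, ry, rz], ...]]. A call has 1 to 12 rows; each row shifts and turns the commanded pose from where the row before left it, along the tool's axes as they then stand; what a row does not reach is not made up. A row lasts 1/12 s, in which the tool goes at most 41.7 mm and 7.16 degrees, less where a joint would pass 70% of its speed; a pose out of reach is approached as far as the arm can. A call is refused whole if a number of a shift passes 4.17 or a number of a turn 7.16, either way. A call with a gripper value outside its range is refused whole. "gripper" is the opening, from 0 (shut) to 1 (fully open), set as the call begins (left out, the last holds). The fingers move at their own pace and stop on an object; "squeeze" is the grip in N (left out, the last holds). Time passes only in rows, so rows that do not move let the fingers close. It gives the time, the measured TCP pose, the force, the opening and the grip force at its end, in the units of the state.
- read_state(): the state, without advancing time (a new reading comes with each control period).
- grab_frame(name): name is "side" or "top" or "wrist"; returns (picture, depth): 480x640x3 uint8, blue, green, red; 480x640 float32, m along the optical axis (not along the pixel's ray), 0 where there is no reading.
- camera_params(name): a dict with "fx", "fy", "cx", "cy" (pixels), "k1" (the pictures are not rectified: a ray, as slopes to the right and down, at radius r is drawn at 1 + k1 r^2 times it, then the intrinsics apply), "pose" (4x4, takes a point from camera to world coordinates). Camera axes: x right, y up, looking along -z (the intrinsics and any distortion apply to the point x, -y, -z); pixel columns grow to the right and rows downward; lengths in m; the calibration is good to about 2 mm. A picture is of the moment at which its call begins: read the wrist's pose just before it. camera_params takes no time and is no camera call; for the wrist camera it gives the pose at the moment of the call.
- hand_in(): hands the job in; it is judged then, once.
The state is a dict: "clock": time; "joint_positions": joint angles; "joint_velocities": joint speeds; "effort": joint torques, N m; "ee_pos": TCP position; "orientation": TCP orientation; "force": force on the tool from outside, world axes, zero at the start; "ft_torque": the same for the moment, N m; "finger_gap": finger opening in m; "grip_force": force on a finger pad.
Only numpy, scipy, OpenCV 4.12 (cv2) and the standard library are available. Lean on these libraries where they do the work, as an engineer would, in place of code of your own. Each camera call takes 0.05 s, during which the arm holds its last target. There are 200 camera calls.

## Working session

There is one attempt and no reset: what is moved stays moved. The work goes in short steps, Python scripts to look and compute and a tool call to move; the robot and the scene stay as the last step left them, time stands still between calls to the robot, and variables do not carry over. Pictures are saved under pics/ and viewed, at most 14 in all, crops included, and the job is handed in when it is done.

Besides the shell and the picture viewer there is one more tool, called after "Call:" as a command line: name --argument value ..., lists and objects as JSON in quotes. send_rows: Moves the arm, as the interface text tells. Its arguments: {"type":"object","properties":{"commands":{"type":"array","items":{"type":"array","items":{"type":"array","items":{"type":"number"}}}},"gripper":{"type":"number"},"squeeze":{"type":"number"}},"required":["commands"]}

```bash
mkdir -p pics; cat > h.py <<'E'
import numpy as np, cv2
from workcell import *
from scipy.spatial.transform import Rotation as R
def cast(p,uv,z):
    uv=np.atleast_2d(np.float64(uv)); d=np.stack([(uv[:,0]-p["cx"])/p["fx"],(uv[:,1]-p["cy"])/p["fy"]],1)
    u=d.copy()
    for _ in range(20): u=d/(1+p["k1"]*(u**2).sum(1,keepdims=True))
    T=np.array(p["pose"]); r=np.c_[u[:,0],-u[:,1],-np.ones(len(u))]@T[:3,:3].T
    return T[:3,3]+r*((z-T[2,3])/r[:,2])[:,None]
def cloud(p,dep):
    v,u=np.mgrid[0:480,0:640]; uv=np.c_[u.ravel(),v.ravel()]
    d=np.stack([(uv[:,0]-p["cx"])/p["fx"],(uv[:,1]-p["cy"])/p["fy"]],1); w=d.copy()
    for _ in range(20): w=d/(1+p["k1"]*(w**2).sum(1,keepdims=True))
    T=np.array(p["pose"]); D=dep.ravel()[:,None]
    return ((np.c_[w[:,0],-w[:,1],-np.ones(len(w))]*D)@T[:3,:3].T+T[:3,3]).reshape(480,640,3)
E
python3 - <<'E'
from h import *
s=read_state(); print(s["clock"],s["ee_pos"],s["orientation"],s["finger_gap"])
print(R.from_rotvec(s["orientation"]).as_matrix().round(3))
for n in("top","side"):
    p=camera_params(n); f,d=grab_frame(n); cv2.imwrite(f"pics/{n}0.png",f); np.save(n+"0.npy",d); print(n,{k:np.round(v,3).tolist() for k,v in p.items()}, (d>0).mean())
E
```

```text
0.0 [ 0.17089444 -0.54849133  0.25184516] [-3.10421625e+00 -4.72049048e-01 -1.33566025e-04] 0.0879059553157574
[[ 0.955  0.297 -0.   ]
 [ 0.297 -0.955  0.002]
 [ 0.    -0.002 -1.   ]]
top {'fx': 434.817, 'fy': 434.817, 'cx': 321.679, 'cy': 242.196, 'k1': -0.045, 'pose': [[0.026, 0.996, -0.09, 0.507], [-1.0, 0.027, 0.006, -0.017], [0.009, 0.09, 0.996, 0.835], [0.0, 0.0, 0.0, 1.0]]} 0.996103515625
side {'fx': 579.068, 'fy': 579.068, 'cx': 327.251, 'cy': 255.167, 'k1': -0.051, 'pose': [[0.953, 0.22, -0.209, 0.386], [-0.303, 0.717, -0.627, -0.708], [0.012, 0.661, 0.75, 0.89], [0.0, 0.0, 0.0, 1.0]]} 0.9958984375
```

View pics/top0.png

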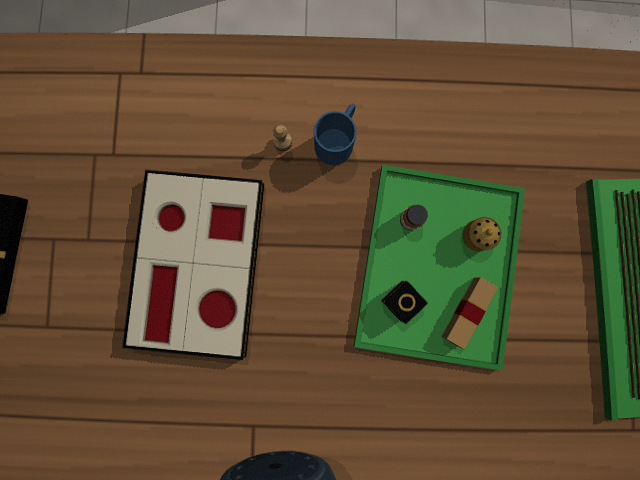

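View pics/side0.png

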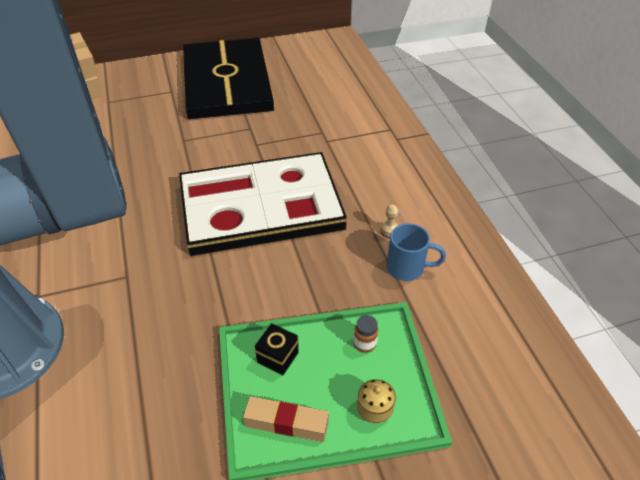

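The top view shows the jar (415,217), censer (484,234), cube (405,302) and carton (471,313) on the tray. The recesses are jar (171,217), cube (227,222), carton (161,303) and censer (217,308). The side view agrees with this.

```bash
cat > m.py <<'E'
from h import *
from scipy.optimize import least_squares
S={"jar":((415,217),.070),"cube":((405,302),.064),"carton":((471,313),.044),"censer":((484,234),.083)}
pt=camera_params("top")
for n in("top","side"):
    p=camera_params(n); f=cv2.imread(f"pics/{n}0.png"); d=np.load(n+"0.npy"); C=cloud(p,d)
    hsv=cv2.cvtColor(f,cv2.COLOR_BGR2HSV)
    m=((hsv[...,1]<60)&(hsv[...,2]>120)&(abs(C[...,2]-.034)<.012)&(C[...,0]<.75)).astype(np.uint8)
    red=((hsv[...,1]>120)&((hsv[...,0]<8)|(hsv[...,0]>172))&(abs(C[...,2]-.025)<.015)).astype(np.uint8)
    m=cv2.morphologyEx(m,cv2.MORPH_OPEN,np.ones((3,3)))
    c=max(cv2.findContours(m,0,1)[0],key=cv2.contourArea).reshape(-1,2)
    X=cast(p,c,.034)[:,:2]; r=cv2.minAreaRect((X*1000).astype(np.float32)); print(n,"foam",r, "depth z",np.median(C[m>0][:,2]))
    for k in cv2.findContours(red,0,1)[0]:
        if cv2.contourArea(k)>150:
            print("  red",np.round(cv2.minAreaRect((cast(p,k.reshape(-1,2),.020)[:,:2]*1000).astype(np.float32))[0],1))
    for k,(uv,zt) in S.items():
        g=cast(pt,uv,zt)[0,:2]; near=np.linalg.norm(C[...,:2]-g,axis=2)<(.08 if k=="carton" else .045)
        if k=="censer":
            q=C[near&(C[...,2]>.022)&(C[...,2]<.052)][:,:2]
            o=least_squares(lambda v:np.hypot(*(q-v).T)-.030,g,loss="soft_l1",f_scale=.002); print("  censer",(o.x*1000).round(1),len(q),np.abs(o.fun).mean())
            q=C[near&(C[...,2]>.076)]; print("   finial",(q.mean(0)*1000).round(1),len(q))
        else:
            t=near&(abs(C[...,2]-zt)<.004); q=(C[t][:,:2]*1000).astype(np.float32); r=cv2.minAreaRect(q)
            t=cv2.morphologyEx(t.astype(np.uint8),cv2.MORPH_OPEN,np.ones((3,3)));kk=max(cv2.findContours(t,0,1)[0],key=cv2.contourArea).reshape(-1,2)
            r2=cv2.minAreaRect((cast(p,kk,zt)[:,:2]*1000).astype(np.float32))
            print(" ",k,np.round(r2[0],1),np.round(r2[1],1),round(r2[2],1),"mean",q.mean(0).round(1),cv2.boxPoints(r2).round().tolist() if k=="carton" else "")
E
python3 m.py
```

```text
top foam ((534.6152954101562, 215.11366271972656), (210.13772583007812, 320.7161865234375), 86.09154510498047) depth z 0.03859553772657964
  red [450.9 169.2]
  red [457.9 275.1]
  red [612.5 158.5]
  red [619.7 264.1]
  jar [ 630.  -190.4] [34.3 36.1] 1.6 mean [ 629.7 -190.4] 
  cube [ 474.  -173.4] [53.4 54.6] 44.7 mean [ 474.1 -173.2] 
  carton [ 457.6 -298. ] [ 41.6 130.7] 61.6 mean [ 457.5 -297.6] [[390.0, -285.0], [505.0, -347.0], [525.0, -311.0], [410.0, -249.0]]
  censer [ 601.2 -316.9] 170 0.0003554422664930443
   finial [ 600.6 -315.6   81.3] 38
side foam ((537.1183471679688, 219.12213134765625), (212.11085510253906, 321.64483642578125), 86.18946075439453) depth z 0.03682781891563591
  red [453.8 176.5]
  red [615.  166.1]
  red [460.7 282.9]
  jar [ 631.6 -193.2] [35.1 34.8] 72.7 mean [ 631.7 -192.1] 
  cube [ 476.1 -175.5] [54.2 54.8] 43.5 mean [ 475.8 -175.4] 
  carton [ 458.5 -299. ] [ 40.6 130.6] 61.0 mean [ 458.8 -299.7] [[392.0, -285.0], [506.0, -348.0], [525.0, -313.0], [411.0, -250.0]]
  censer [ 603.3 -316.3] 311 0.0005483750381715173
   finial [ 602.9 -318.5   80.7] 47
```

```bash
cat > g.py <<'E'
import sys
from h import *
def go(x,y,z,phi=None):
    s=read_state(); r=R.from_rotvec(s["orientation"]); M=r.as_matrix(); a=np.degrees(np.arctan2(M[1,1],M[0,1]))
    print("t",round(s["clock"],2),"pos",(np.array(s["ee_pos"])*1000).round(1),"phi",a.round(2),"tilt",(M[:,2]*1000).round(1),"gap",round(s["finger_gap"],4),"F",np.round(s["force"],1))
    d=(M.T@(np.array([x,y,z])/1000-s["ee_pos"]))*100
    print("  shift cm",d.round(2),"rows",np.ceil(np.abs(d).max()/4.0), "rz",None if phi is None else round(-((phi-a+180)%360-180),2))
if __name__=="__main__": 
    v=[float(q) for q in sys.argv[1:]]; go(*v)
E
python3 g.py 631 -191.5 160
```

```text
t 0.1 pos [ 170.9 -548.6  251.9] phi -72.71 tilt [-2.0e-01  1.5e+00 -1.0e+03] gap 0.0884 F [-0.   0.1 -0.8]
  shift cm [ 54.54 -20.4    9.24] rows 14.0 rz None
```

Call:
send_rows --commands '[[[3.0,-1.1,0.5,0,0,0],[3.0,-1.1,0.5,0,0,0],[3.0,-1.1,0.5,0,0,0],[3.0,-1.1,0.5,0,0,0],[3.0,-1.1,0.5,0,0,0],[3.0,-1.1,0.5,0,0,0],[3.0,-1.1,0.5,0,0,0],[3.0,-1.1,0.5,0,0,0],[3.0,-1.1,0.5,0,0,0]]]'

```text
clock: 0.85
ee_pos: [0.4002, -0.3729, 0.2072]
orientation: [-3.105, -0.472, 0.0]
force: [0.9, 0.0, -0.1]
finger_gap: 0.0883
grip_force: 0.0
```

Call:
send_rows --commands '[[[3.0,-1.1,0.5,0,0,0],[3.0,-1.1,0.5,0,0,0],[3.0,-1.1,0.5,0,0,0],[3.0,-1.1,0.5,0,0,0],[3.0,-1.1,0.5,0,0,0],[3.0,-1.1,0.5,0,0,0],[3.0,-1.1,0.5,0,0,0],[2.0,-0.8,0.2,0,0,0],[1.0,-0.4,0,0,0,0],[0,0,0,0,0,0]]]'

```text
clock: 1.68
ee_pos: [0.6029, -0.2162, 0.1701]
orientation: [-3.104, -0.476, 0.001]
force: [0.6, -0.3, 0.2]
finger_gap: 0.0881
grip_force: 0.0
```

```bash
python3 g.py 631 -191.5 160; python3 - <<'E'
from h import *
p=camera_params("wrist"); f,d=grab_frame("wrist"); cv2.imwrite("pics/w1.png",f); np.save("w1.npy",d); np.save("w1p.npy",p,allow_pickle=True); print({k:np.round(v,3).tolist() for k,v in p.items()})
E
```

```text
t 1.68 pos [ 602.9 -216.2  170.1] phi -72.56 tilt [-6.e-01  7.e-01 -1.e+03] gap 0.0881 F [ 0.6 -0.3  0.2]
  shift cm [ 3.42 -1.52  1.01] rows 1.0 rz None
{'fx': 378.02, 'fy': 378.02, 'cx': 330.847, 'cy': 235.256, 'k1': -0.025, 'pose': [[0.3, 0.909, 0.291, 0.678], [-0.954, 0.286, 0.091, -0.191], [-0.0, -0.305, 0.952, 0.303], [0.0, 0.0, 0.0, 1.0]]}
```

View pics/w1.png

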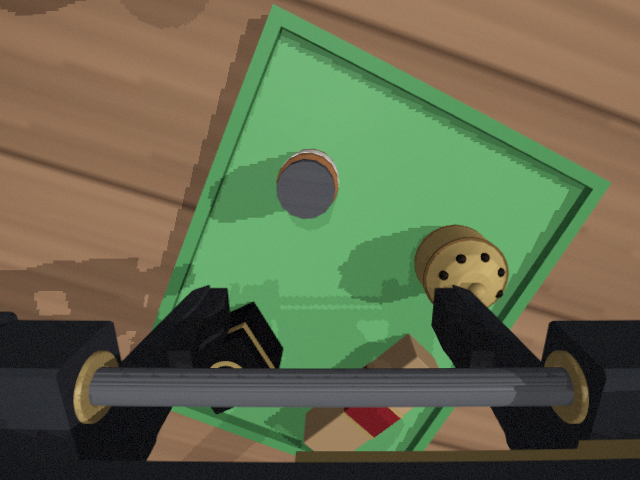

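The wrist view shows the jar cap centred near (307,188) and the censer near (464,265). I'll compare these with the fixed cameras.

```bash
python3 - <<'E'
from h import *
from scipy.optimize import least_squares
p=np.load("w1p.npy",allow_pickle=True).item(); d=np.load("w1.npy"); C=cloud(p,d)
t=(abs(C[...,2]-.070)<.004)&(np.hypot(C[...,0]-.631,C[...,1]+.1915)<.03)
k=max(cv2.findContours(t.astype(np.uint8),0,1)[0],key=cv2.contourArea).reshape(-1,2)
print(cv2.minEnclosingCircle((cast(p,k,.070)[:,:2]*1000).astype(np.float32)),np.median(C[t][:,2]))
n=(np.hypot(C[...,0]-.602,C[...,1]+.317)<.045)&(C[...,2]>.024)&(C[...,2]<.052)&(np.mgrid[0:480,0:640][0]<285)
q=C[n][:,:2];o=least_squares(lambda v:np.hypot(*(q-v).T)-.030,[.602,-.317],loss="soft_l1",f_scale=.002); print(o.x,len(q))
E
```

```text
((630.7401123046875, -189.16213989257812), 18.59482765197754) 0.07120058566108456
[ 0.60135353 -0.31616492] 1136
```

Call:
send_rows --commands '[[[1.7,-0.8,0,0,0,0],[1.7,-0.8,0,0,0,0],[0,0,2.1,0,0,0],[0,0,2.1,0,0,0],[0,0,2.1,0,0,0],[0,0,2.1,0,0,0],[0,0,2.1,0,0,0],[0,0,1.1,0,0,0],[0,0,0,0,0,0]]]'

```text
clock: 2.48
ee_pos: [0.6269, -0.193, 0.0518]
orientation: [-3.103, -0.469, 0.007]
force: [-0.9, 1.1, -0.2]
finger_gap: 0.0882
grip_force: 0.0
```

```bash
python3 g.py 630.5 -190.5 44
```

```text
t 2.48 pos [ 626.9 -193.    51.8] phi -72.8 tilt [   -5.      2.2 -1000. ] gap 0.0882 F [-0.9  1.1 -0.2]
  shift cm [ 0.42 -0.13  0.78] rows 1.0 rz None
```

Call:
send_rows --commands '[[[0,0,0,0,0,0],[0,0,0,0,0,0]]]'

```text
clock: 2.65
ee_pos: [0.6303, -0.1936, 0.0563]
orientation: [3.105, 0.471, 0.003]
force: [-0.1, 0.2, -0.2]
finger_gap: 0.0878
grip_force: 0.0
```

```bash
python3 g.py 630.5 -190.5 44
```

```text
t 2.65 pos [ 630.3 -193.6   56.3] phi -72.75 tilt [    1.9    -1.1 -1000. ] gap 0.0878 F [-0.1  0.2 -0.2]
  shift cm [ 0.11 -0.29  1.23] rows 1.0 rz None
```

Call:
send_rows --commands '[[[0.1,-0.3,0.5,0,0,0],[0,0,0.7,0,0,0],[0,0,0,0,0,0],[0,0,0,0,0,0]]]'

```text
clock: 2.98
ee_pos: [0.6295, -0.189, 0.0423]
orientation: [-3.105, -0.473, 0.001]
force: [-0.4, 0.7, 0.2]
finger_gap: 0.0881
grip_force: 0.0
```

Call:
send_rows --commands '[[[0,0,0,0,0,0],[0,0,0,0,0,0],[0,0,0,0,0,0],[0,0,0,0,0,0],[0,0,0,0,0,0],[0,0,0,0,0,0]]]' --gripper 0.2 --squeeze 20

```text
clock: 3.48
ee_pos: [0.6298, -0.1894, 0.0428]
orientation: [3.106, 0.472, 0.0]
force: [0.2, 0.0, -0.2]
finger_gap: 0.0502
grip_force: 0.0
```

Call:
send_rows --commands '[[[0,0,0,0,0,0],[0,0,0,0,0,0],[0,0,0,0,0,0],[0,0,0,0,0,0]]]'

```text
clock: 3.82
ee_pos: [0.6298, -0.1895, 0.0428]
orientation: [3.106, 0.472, 0.0]
force: [-0.4, -0.4, -0.1]
finger_gap: 0.0414
grip_force: 20.0
```

```bash
python3 g.py 619 264 160
```

```text
t 3.82 pos [ 629.8 -189.5   42.8] phi -72.71 tilt [ 2.e-01 -2.e-01 -1.e+03] gap 0.0414 F [-0.4 -0.4 -0.1]
  shift cm [ 12.45 -43.62 -11.73] rows 11.0 rz None
```

Call:
send_rows --commands '[[[0,0,-0.5,0,0,0],[0,0,-1.2,0,0,0],[0,0,-2,0,0,0],[0,0,-2,0,0,0],[0,0,-2,0,0,0],[0,0,-2,0,0,0],[0.2,-0.8,-1.5,0,0,0],[0.5,-1.8,-0.5,0,0,0],[0.7,-2.5,0,0,0,0],[0.8,-2.8,0,0,0,0],[0.8,-2.8,0,0,0,0],[0.8,-2.8,0,0,0,0]]]'

```text
clock: 4.82
ee_pos: [0.6254, -0.0474, 0.1604]
orientation: [-3.106, -0.472, -0.0]
force: [0.6, 0.6, -2.3]
finger_gap: 0.0409
grip_force: 20.0
```

Call:
send_rows --commands '[[[0.8,-2.8,0,0,0,0],[0.8,-2.8,0,0,0,0],[0.8,-2.8,0,0,0,0],[0.8,-2.8,0,0,0,0],[0.8,-2.8,0,0,0,0],[0.8,-2.8,0,0,0,0],[0.8,-2.8,0,0,0,0],[0.8,-2.8,0,0,0,0],[0.8,-2.5,0,0,0,0],[0.6,-1.8,0,0,0,0],[0,0,0,0,0,0],[0,0,0,0,0,0]]]'

```text
clock: 5.82
ee_pos: [0.6203, 0.2304, 0.16]
orientation: [3.105, 0.476, -0.0]
force: [0.3, 0.3, -1.5]
finger_gap: 0.0411
grip_force: 20.0
```

```bash
python3 g.py 619 264 70; python3 - <<'E'
from h import *
p=camera_params("wrist"); f,d=grab_frame("wrist"); cv2.imwrite("pics/w2.png",f); np.save("w2.npy",d); np.save("w2p.npy",p,allow_pickle=True)
E
```

```text
t 5.82 pos [620.3 230.4 160. ] phi -72.56 tilt [-2.e-01 -1.e-01 -1.e+03] gap 0.0411 F [ 0.3  0.3 -1.5]
  shift cm [ 0.89 -3.24  9.  ] rows 3.0 rz None
```

View pics/w2.png

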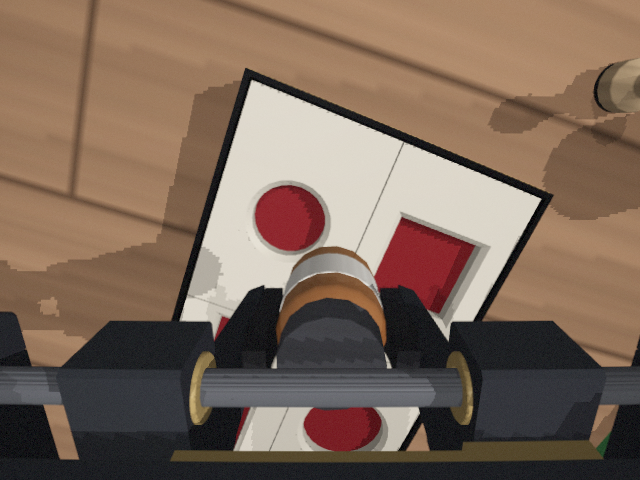

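The wrist view shows the jar recess at (290,216), and foam corners at about (252,80) and (545,200). The jar is held straight.

```bash
python3 - <<'E'
from h import *
p=np.load("w2p.npy",allow_pickle=True).item(); f=cv2.imread("pics/w2.png"); hsv=cv2.cvtColor(f,cv2.COLOR_BGR2HSV)
red=((hsv[...,1]>120)&((hsv[...,0]<8)|(hsv[...,0]>172))).astype(np.uint8); red[250:]=0; red[:,340:]=0
k=max(cv2.findContours(red,0,1)[0],key=cv2.contourArea).reshape(-1,2)
print("red",cv2.minEnclosingCircle((cast(p,k,.020)[:,:2]*1000).astype(np.float32)))
cr=((hsv[...,1]<50)&(hsv[...,2]>170)).astype(np.uint8)
cr[300:]=0; k=max(cv2.findContours(cr,0,1)[0],key=cv2.contourArea)
X=cast(p,k.reshape(-1,2),.034)[:,:2]*1000
# edge lines: far +x edge between corners, and +y edge
uv=k.reshape(-1,2)
def line(a,b):
    a=np.array(a,float);b=np.array(b,float);n=np.array([-(b-a)[1],(b-a)[0]])/np.linalg.norm(b-a)
    s=(np.abs((uv-a)@n)<6)&(((uv-a)@(b-a))>10*np.linalg.norm(b-a))&(((uv-b)@(a-b))>10*np.linalg.norm(b-a))
    v=cv2.fitLine(X[s].astype(np.float32),cv2.DIST_HUBER,0,.01,.01).ravel(); return v,s.sum()
L1,n1=line((252,80),(545,200)); L2,n2=line((252,80),(187,300))
A=np.c_[L1[:2],-L2[:2]]; t=np.linalg.solve(A,L2[2:]-L1[2:]); c=L1[2:]+t[0]*L1[:2]
print(n1,n2,np.degrees(np.arctan2(L1[1],L1[0])),np.degrees(np.arctan2(L2[1],L2[0])),c)
a=np.radians(-3.9); ex=np.array([np.cos(a),np.sin(a)]);ey=np.array([-ex[1],ex[0]])
print("jar nest",c-79.5*ex-52*ey,"box",c-159*ex-104*ey)
E
```

```text
red ((616.3837280273438, 262.75457763671875), 26.061603546142578)
286 201 86.15457 -3.6377935 [700.8844  310.03073]
jar nest [618.03170413 263.55836431] box [535.17900885 217.08599742]
```

Call:
send_rows --commands '[[[0.4,-1.6,1,0,0,0],[0.4,-1.5,1.5,0,0,0],[0,0,2,0,0,0],[0,0,2,0,0,0],[0,0,1.5,0,0,0],[0,0,0.8,0,0,0],[0,0,0,0,0,0],[0,0,0,0,0,0],[0,0,0,0,0,0]]]'

```text
clock: 6.62
ee_pos: [0.6205, 0.2607, 0.0731]
orientation: [-3.106, -0.471, -0.003]
force: [0.5, -0.5, -1.2]
finger_gap: 0.0414
grip_force: 20.0
```

```bash
python3 g.py 617.8 263.4 54.8
```

```text
t 6.62 pos [620.5 260.7  73.1] phi -72.74 tilt [ 2.1e+00  4.0e-01 -1.0e+03] gap 0.0414 F [ 0.5 -0.5 -1.2]
  shift cm [-0.18 -0.34  1.83] rows 1.0 rz None
```

Call:
send_rows --commands '[[[-0.2,-0.3,0,0,0,0],[0,0,0.4,0,0,0],[0,0,0.4,0,0,0],[0,0,0.3,0,0,0],[0,0,0.2,0,0,0],[0,0,0.2,0,0,0],[0,0,0.1,0,0,0],[0,0,0.1,0,0,0],[0,0,0.1,0,0,0],[0,0,0,0,0,0],[0,0,0,0,0,0],[0,0,0,0,0,0]]]'

```text
clock: 7.62
ee_pos: [0.6174, 0.2635, 0.0581]
orientation: [3.105, 0.473, 0.002]
force: [-12.3, -3.9, 24.9]
finger_gap: 0.0412
grip_force: 20.0
```

```bash
python3 g.py 617.8 263.4 54.8
```

```text
t 7.62 pos [617.4 263.5  58.1] phi -72.66 tilt [ 1.3e+00 -1.0e-01 -1.0e+03] gap 0.0412 F [-12.3  -3.9  24.9]
  shift cm [0.04 0.02 0.33] rows 1.0 rz None
```

Call:
send_rows --commands '[[[0,0,-0.3,0,0,0],[0,0,-0.2,0,0,0],[0,0,0,0,0,0],[0,0,0,0,0,0]]]'

```text
clock: 7.95
ee_pos: [0.6165, 0.2631, 0.0582]
orientation: [3.106, 0.472, -0.001]
force: [-1.6, -0.7, 2.3]
finger_gap: 0.0413
grip_force: 20.0
```

```bash
python3 g.py 617.8 263.4 54.8; python3 - <<'E'
from h import *
f,d=grab_frame("wrist"); f2,_=grab_frame("side")
cv2.imwrite("pics/c1.png",np.hstack([f[60:480,150:500],cv2.resize(f2[130:270,230:350],(360,420),interpolation=cv2.INTER_CUBIC)]))
E
```

```text
t 7.95 pos [616.5 263.1  58.2] phi -72.71 tilt [-5.e-01 -1.e-01 -1.e+03] gap 0.0413 F [-1.6 -0.7  2.3]
  shift cm [0.14 0.01 0.34] rows 1.0 rz None
```

View pics/c1.png

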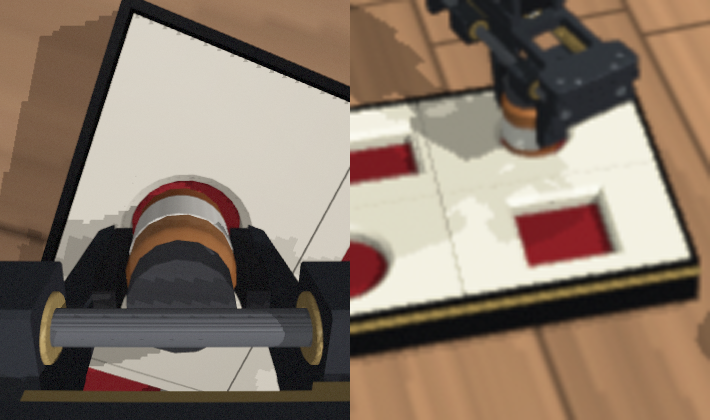

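```bash
python3 - <<'E'
from h import *
from scipy.optimize import least_squares
p=np.load("w2p.npy",allow_pickle=True).item(); d=np.load("w2.npy"); C=cloud(p,d)
s=read_state(); M=R.from_rotvec(s["orientation"]).as_matrix()
Q=(C-np.array([.6203,.2304,.160]))@M*1000
v,u=np.mgrid[0:480,0:640]
m=(u>270)&(u<395)&(v>235)&(v<375)&(Q[...,2]<60)&(Q[...,2]>-40)&(np.abs(Q[...,1])<20)
q=Q[m]; print(len(q),np.percentile(q[:,2],[0,1,50,99,100]))
for a in range(-25,45,5):
    w=q[(q[:,2]>=a)&(q[:,2]<a+5)]
    if len(w)>30:
        o=least_squares(lambda c:np.hypot(w[:,0]-c[0],w[:,1]-c[1])-c[2],[0,0,21],loss="soft_l1"); print(a,len(w),o.x.round(1),w[:,0].max().round(1))
E
```

```text
11348 [-30.53845125 -29.47539192 -19.854799    29.89678754  33.69696386]
-25 710 [ 0.7 -1.4 18.2] 19.6
-20 568 [ 0.6 -1.4 18.3] 19.7
-15 1493 [ 0.4 -1.3 19.4] 21.6
-10 746 [-0.1 -1.3 21.4] 22.3
-5 528 [ 0.1 -1.3 21.3] 22.1
0 600 [ 0.3 -1.3 21.4] 22.4
5 430 [ 0.1 -1.3 21.7] 22.4
10 381 [ 0.5 -1.3 21.4] 22.5
15 347 [ 0.8 -1.4 21.1] 22.3
20 205 [ 0.5 -1.3 21.1] 22.0
25 286 [ 0.8 -1.3 20.7] 22.2
30 108 [ 0.7 -1.3 20.7] 22.0
```

```bash
cat > jar.py <<'E'
from h import *
from scipy.optimize import least_squares
s=read_state(); p=camera_params("wrist"); f,d=grab_frame("wrist"); C=cloud(p,d); cv2.imwrite("pics/j.png",f)
M=R.from_rotvec(s["orientation"]).as_matrix(); Q=(C-s["ee_pos"])@M*1000
print(s["ee_pos"],s["force"],s["ft_torque"])
v,u=np.mgrid[0:480,0:640]
m=(u>270)&(u<395)&(v>235)&(v<375)&(Q[...,2]<60)&(Q[...,2]>-40)&(np.abs(Q[...,1])<20)
q=Q[m]; print(len(q),np.percentile(q[:,2],[0,1,50,99,100]))
for a in range(-25,45,5):
    w=q[(q[:,2]>=a)&(q[:,2]<a+5)&(q[:,0]<24)]
    if len(w)>30:
        o=least_squares(lambda c:np.hypot(w[:,0]-c[0],w[:,1]-c[1])-c[2],[0,0,21],loss="soft_l1"); print(a,len(w),o.x.round(1),w[:,0].max().round(1))
hsv=cv2.cvtColor(f,cv2.COLOR_BGR2HSV)
red=(hsv[...,1]>120)&((hsv[...,0]<8)|(hsv[...,0]>172))&(v<290)&(u<400)
print("floor z",np.median(C[red][:,2]),"foam z",np.median(C[100:200,300:330,2]))
E
python3 jar.py
```

```text
[0.61651078 0.26310722 0.05822542] [-1.69656476 -0.33792366 -0.0741171 ] [-0.00371188  0.05232714 -0.01748951]
13088 [-31.03380756 -30.0349075  -13.06496882  32.82587463  34.19678378]
-25 691 [ 0.3 -1.4 18.2] 19.3
-20 537 [ 0.2 -1.4 18.3] 19.3
-15 1582 [ 0.1 -1.3 19.4] 21.5
-10 691 [-0.7 -1.2 21.4] 21.6
-5 503 [-0.6 -1.2 21.3] 21.4
0 593 [-0.1 -1.4 21.2] 21.8
5 438 [-0.6 -1.3 21.7] 21.8
10 379 [-0.4 -1.3 21.5] 21.7
15 358 [-0.4 -1.5 21.5] 24.0
20 345 [-174849.4    2098.7  174882.1] 24.0
25 278 [-0.  -1.4 20.6] 21.1
30 968 [ 1.1 -0.5 21.3] 24.0
floor z 0.026078309219871545 foam z 0.03926523446201216
```

The camera depths show the foam at z≈38 mm and the recess floor at about 24 mm, because the box has a 4 mm bottom. So the jar is already standing on the lining, and I can release it.

Call:
send_rows --commands '[[[0,0,0,0,0,0],[0,0,0,0,0,0],[0,0,0,0,0,0],[0,0,0,0,0,0],[0,0,0,0,0,0]]]' --gripper 0.7

```text
clock: 8.52
ee_pos: [0.6167, 0.2632, 0.0587]
orientation: [-3.106, -0.472, -0.0]
force: [0.6, 0.5, 0.6]
finger_gap: 0.0613
grip_force: 0.0
```

Call:
send_rows --commands '[[[0,0,-0.5,0,0,0],[0,0,-1.5,0,0,0],[0,0,-2.5,0,0,0],[0,0,-2.5,0,0,0],[0,0,-2.5,0,0,0],[0,0,-1.5,0,0,0],[0,0,0,0,0,0],[0,0,0,0,0,0]]]'

```text
clock: 9.18
ee_pos: [0.6175, 0.2634, 0.1709]
orientation: [-3.106, -0.472, -0.006]
force: [-0.8, 0.2, 0.5]
finger_gap: 0.0614
grip_force: 0.0
```

```bash
python3 g.py 601.5 -316.5 165; python3 - <<'E'
from h import *
p=camera_params("top"); f,d=grab_frame("top"); C=cloud(p,d); m=(C[...,2]>.06)&(np.hypot(C[...,0]-.6165,C[...,1]-.263)<.03)
print(np.median(C[m],0),len(C[m]))
E
```

```text
t 9.18 pos [617.5 263.4 170.9] phi -72.71 tilt [ 3.4e+00  8.0e-01 -1.0e+03] gap 0.0614 F [-0.8  0.2  0.5]
  shift cm [-18.77  54.89   0.53] rows 14.0 rz None
[0.60861565 0.24666041 0.24793866] 1055
```

Call:
send_rows --commands '[[[-0.47,1.37,0,0,0,0],[-0.94,2.75,0,0,0,0],[-0.94,2.75,0,0,0,0],[-0.94,2.75,0,0,0,0],[-0.94,2.75,0,0,0,0],[-0.94,2.75,0,0,0,0],[-0.94,2.75,0,0,0,0],[-0.94,2.75,0,0,0,0],[-0.94,2.75,0,0,0,0],[-0.94,2.75,0,0,0,0],[-0.94,2.75,0,0,0,0],[-0.94,2.75,0,0,0,0]]]' --gripper 1

```text
clock: 10.23
ee_pos: [0.6057, -0.0729, 0.1668]
orientation: [-3.105, -0.471, 0.005]
force: [0.5, -0.6, 0.4]
finger_gap: 0.0881
grip_force: 0.0
```

Call:
send_rows --commands '[[[-0.94,2.75,0,0,0,0],[-0.94,2.75,0,0,0,0],[-0.94,2.75,0,0,0,0],[-0.94,2.75,0,0,0,0],[-0.94,2.75,0,0,0,0],[-0.94,2.75,0,0,0,0],[-0.94,2.75,0,0,0,0],[-0.94,2.75,0,0,0,0],[-0.47,1.37,0,0,0,0],[0,0,0,0,0,0],[0,0,0,0,0,0],[0,0,0,0,0,0]]]'

```text
clock: 11.23
ee_pos: [0.6002, -0.3163, 0.1678]
orientation: [-3.104, -0.473, 0.002]
force: [-0.3, -1.1, 0.2]
finger_gap: 0.0882
grip_force: 0.0
```

```bash
python3 g.py 601.5 -316.5 44; python3 - <<'E'
from h import *
p=camera_params("top"); f,d=grab_frame("top"); C=cloud(p,d); m=(C[...,2]>.075)&(np.hypot(C[...,0]-.6165,C[...,1]-.263)<.03)
print(C[m].mean(0),len(C[m]))
E
```

```text
t 11.23 pos [ 600.2 -316.3  167.8] phi -72.68 tilt [   -1.4     1.7 -1000. ] gap 0.0882 F [-0.3 -1.1  0.2]
  shift cm [ 0.13  0.08 12.38] rows 4.0 rz None
[0.61497998 0.26132804 0.08596648] 387
```

Call:
send_rows --commands '[[[0.1,0.1,1.0,0,0,0],[0,0,2.0,0,0,0],[0,0,2.2,0,0,0],[0,0,2.2,0,0,0],[0,0,2.0,0,0,0],[0,0,1.4,0,0,0],[0,0,0.8,0,0,0],[0,0,0.3,0,0,0],[0,0,0,0,0,0],[0,0,0,0,0,0],[0,0,0,0,0,0]]]'

```text
clock: 12.2
ee_pos: [0.6027, -0.319, 0.0512]
orientation: [3.104, 0.472, 0.003]
force: [0.1, 0.2, 0.5]
finger_gap: 0.0881
grip_force: 0.0
```

```bash
python3 g.py 601.5 -316.5 44
```

```text
t 12.2 pos [ 602.7 -319.    51.2] phi -72.7 tilt [    2.     -1.5 -1000. ] gap 0.0881 F [0.1 0.2 0.5]
  shift cm [-0.04 -0.28  0.72] rows 1.0 rz None
```

Call:
send_rows --commands '[[[0,-0.3,0.3,0,0,0],[0,0,0.4,0,0,0],[0,0,0,0,0,0],[0,0,0,0,0,0],[0,0,0,0,0,0]]]'

```text
clock: 12.62
ee_pos: [0.601, -0.3156, 0.0427]
orientation: [3.106, 0.472, -0.0]
force: [-1.1, -0.2, 0.3]
finger_gap: 0.088
grip_force: 0.0
```

Call:
send_rows --commands '[[[0,0,0,0,0,0],[0,0,0,0,0,0],[0,0,0,0,0,0],[0,0,0,0,0,0],[0,0,0,0,0,0],[0,0,0,0,0,0],[0,0,0,0,0,0],[0,0,0,0,0,0]]]' --gripper 0.4 --squeeze 30

```text
clock: 13.28
ee_pos: [0.6011, -0.3158, 0.0429]
orientation: [3.105, 0.472, 0.001]
force: [1.1, -1.7, -0.3]
finger_gap: 0.0592
grip_force: 30.0
```

```bash
python3 g.py 452.5 168.7 165
```

```text
t 13.28 pos [ 601.1 -315.8   42.9] phi -72.71 tilt [ 4.e-01 -5.e-01 -1.e+03] gap 0.0592 F [ 1.1 -1.7 -0.3]
  shift cm [  0.21 -50.67 -12.24] rows 13.0 rz None
```

Call:
send_rows --commands '[[[0,0,-0.5,0,0,0],[0,0,-1.2,0,0,0],[0,0,-2,0,0,0],[0,0,-2,0,0,0],[0,0,-2,0,0,0],[0,0,-2,0,0,0],[0,-0.7,-1.7,0,0,0],[0,-1.8,-0.8,0,0,0],[0,-2.5,0,0,0,0],[0,-2.8,0,0,0,0],[0,-2.8,0,0,0,0],[0,-2.8,0,0,0,0]]]'

```text
clock: 14.28
ee_pos: [0.5603, -0.1862, 0.1654]
orientation: [-3.106, -0.472, 0.0]
force: [0.6, -0.5, -2.9]
finger_gap: 0.0593
grip_force: 30.0
```

Call:
send_rows --commands '[[[0,-2.8,0,0,0,0],[0,-2.8,0,0,0,0],[0,-2.8,0,0,0,0],[0,-2.8,0,0,0,0],[0,-2.8,0,0,0,0],[0,-2.8,0,0,0,0],[0,-2.8,0,0,0,0],[0,-2.8,0,0,0,0],[0,-2.8,0,0,0,0],[0,-2.8,0,0,0,0],[0,-2.8,0,0,0,0],[0,-2.5,0,0,0,0]]]'

```text
clock: 15.28
ee_pos: [0.4611, 0.132, 0.1655]
orientation: [-3.105, -0.473, -0.0]
force: [1.2, 0.3, -2.9]
finger_gap: 0.059
grip_force: 30.0
```

Call:
send_rows --commands '[[[0,-1.8,0,0,0,0],[0,-1.2,0,0,0,0],[0,0,0,0,0,0],[0,0,0,0,0,0],[0,0,0,0,0,0]]]'

```text
clock: 15.7
ee_pos: [0.4534, 0.1587, 0.1651]
orientation: [3.106, 0.472, 0.001]
force: [-0.7, -0.6, -3.4]
finger_gap: 0.0595
grip_force: 30.0
```

```bash
python3 g.py 452.5 168.7 59
```

```text
t 15.7 pos [453.4 158.7 165.1] phi -72.7 tilt [ 5.e-01 -2.e-01 -1.e+03] gap 0.0595 F [-0.7 -0.6 -3.4]
  shift cm [ 0.21 -0.99 10.61] rows 3.0 rz None
```

Call:
send_rows --commands '[[[0.1,-0.5,0.3,0,0,0],[0.1,-0.5,0.9,0,0,0],[0,0,1.5,0,0,0],[0,0,1.8,0,0,0],[0,0,1.8,0,0,0],[0,0,1.3,0,0,0],[0,0,0.8,0,0,0],[0,0,0.5,0,0,0],[0,0,0,0,0,0],[0,0,0,0,0,0],[0,0,0,0,0,0]]]'

```text
clock: 16.62
ee_pos: [0.4529, 0.1692, 0.0764]
orientation: [3.106, 0.472, 0.002]
force: [0.1, 0.7, -3.3]
finger_gap: 0.0589
grip_force: 30.0
```

```bash
python3 g.py 452.5 168.7 59
```

```text
t 16.62 pos [452.9 169.2  76.4] phi -72.71 tilt [ 1.4e+00  2.0e-01 -1.0e+03] gap 0.0589 F [ 0.1  0.7 -3.3]
  shift cm [-0.05  0.04  1.74] rows 1.0 rz None
```

Call:
send_rows --commands '[[[0,0,0.4,0,0,0],[0,0,0.4,0,0,0],[0,0,0.3,0,0,0],[0,0,0.2,0,0,0],[0,0,0.1,0,0,0],[0,0,0.1,0,0,0],[0,0,0.1,0,0,0],[0,0,0,0,0,0],[0,0,0,0,0,0],[0,0,0,0,0,0]]]'

```text
clock: 17.45
ee_pos: [0.4523, 0.1691, 0.0598]
orientation: [3.106, 0.472, 0.0]
force: [0.6, 0.7, -2.9]
finger_gap: 0.0591
grip_force: 30.0
```

```bash
python3 g.py 452.5 168.7 59
```

```text
t 17.45 pos [452.3 169.1  59.8] phi -72.71 tilt [ 2.e-01  0.e+00 -1.e+03] gap 0.0591 F [ 0.6  0.7 -2.9]
  shift cm [0.01 0.05 0.08] rows 1.0 rz None
```

Call:
send_rows --commands '[[[0,0,0.05,0,0,0],[0,0,0.05,0,0,0],[0,0,0,0,0,0],[0,0,0,0,0,0]]]'

```text
clock: 17.78
ee_pos: [0.4523, 0.1691, 0.0588]
orientation: [-3.106, -0.472, -0.0]
force: [-0.1, -0.4, -1.7]
finger_gap: 0.059
grip_force: 30.0
```

Call:
send_rows --commands '[[[0,0,0.05,0,0,0],[0,0,0,0,0,0],[0,0,0,0,0,0]]]'

```text
clock: 18.03
ee_pos: [0.4523, 0.1691, 0.0587]
orientation: [3.106, 0.472, 0.0]
force: [-3.2, -1.7, 5.9]
finger_gap: 0.0592
grip_force: 30.0
```

Call:
send_rows --commands '[[[0,0,0,0,0,0],[0,0,0,0,0,0],[0,0,0,0,0,0],[0,0,0,0,0,0],[0,0,0,0,0,0]]]' --gripper 0.85

```text
clock: 18.45
ee_pos: [0.4522, 0.1692, 0.0582]
orientation: [-3.106, -0.472, -0.0]
force: [1.1, -0.4, -0.5]
finger_gap: 0.0747
grip_force: 0.0
```

Call:
send_rows --commands '[[[0,0,-0.5,0,0,0],[0,0,-1.5,0,0,0],[0,0,-2.5,0,0,0],[0,0,-2.5,0,0,0],[0,0,-2.5,0,0,0],[0,0,-1.5,0,0,0],[0,0,0,0,0,0],[0,0,0,0,0,0]]]'

```text
clock: 19.12
ee_pos: [0.4527, 0.1692, 0.1689]
orientation: [3.106, 0.472, 0.004]
force: [-0.7, 0.3, 0.1]
finger_gap: 0.0747
grip_force: 0.0
```

```bash
python3 g.py 474.5 -174 165 -45.8
```

```text
t 19.12 pos [452.7 169.2 168.9] phi -72.71 tilt [ 2.3e+00  3.0e-01 -1.0e+03] gap 0.0747 F [-0.7  0.3  0.1]
  shift cm [-8.12 33.42  0.39] rows 9.0 rz -26.91
```

Call:
send_rows --commands '[[[-0.3,1.3,0,0,0,0],[-0.6,2.5,0,0,0,0],[-0.6,2.5,0,0,0,0],[-0.6,2.5,0,0,0,0],[-0.6,2.5,0,0,0,0],[-0.6,2.5,0,0,0,0],[-0.6,2.5,0,0,0,0],[-0.6,2.5,0,0,0,0],[-0.6,2.5,0,0,0,0],[-0.6,2.5,0,0,0,0],[-0.6,2.5,0,0,0,0],[-0.6,2.5,0,0,0,0]]]' --gripper 1

```text
clock: 20.12
ee_pos: [0.4707, -0.1271, 0.1662]
orientation: [-3.104, -0.472, 0.004]
force: [0.9, 0.3, 0.3]
finger_gap: 0.0879
grip_force: 0.0
```

Call:
send_rows --commands '[[[-0.6,2.5,0,0,0,0],[-0.6,2.1,0.4,0,0,0],[0,0,0,0,0,-5.9],[0,0,0,0,0,-7],[0,0,0,0,0,-7],[0,0,0,0,0,-7],[0,0,0,0,0,0],[0,0,0,0,0,0],[0,0,0,0,0,0]]]'

```text
clock: 20.87
ee_pos: [0.4736, -0.1735, 0.1632]
orientation: [-2.912, -1.176, 0.002]
force: [0.0, -0.2, -1.1]
finger_gap: 0.0884
grip_force: 0.0
```

```bash
python3 g.py 474.5 -174 44 -45.8;  python3 - <<'E'
from h import *
f,_=grab_frame("side"); w,d=grab_frame("wrist"); p=camera_params("wrist"); np.save("w3p.npy",p,allow_pickle=True); cv2.imwrite("pics/w3.png",w); np.save("w3.npy",d)
cv2.imwrite("pics/c2.png",np.hstack([cv2.resize(w[:,100:560],(400,417)),cv2.resize(f[130:270,170:350],(400,417))]))
E
```

```text
t 20.87 pos [ 473.6 -173.5  163.2] phi -46.01 tilt [   -1.5     1.  -1000. ] gap 0.0884 F [ 0.  -0.2 -1.1]
  shift cm [ 0.03  0.12 11.92] rows 3.0 rz -0.21
```

View pics/c2.png

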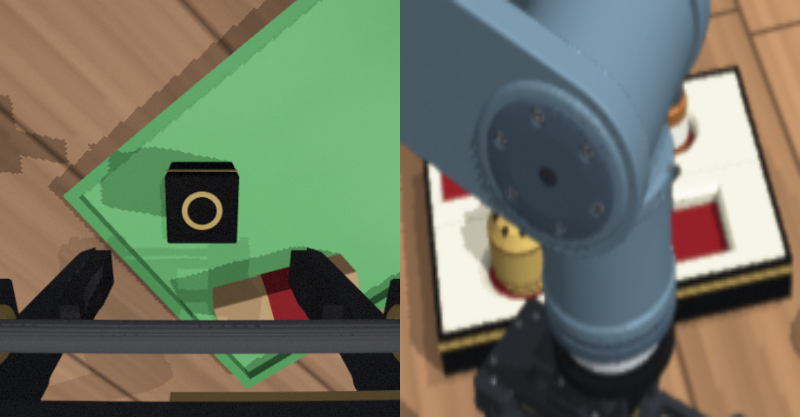

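The cube is square to the fingers, centred at crop (202,210). The censer stands upright in its recess. I'll go down onto the cube.

Call:
send_rows --commands '[[[0,0.1,1.0,0,0,0],[0,0,2.0,0,0,0],[0,0,2.2,0,0,0],[0,0,2.2,0,0,0],[0,0,2.0,0,0,0],[0,0,1.3,0,0,0],[0,0,0.7,0,0,0],[0,0,0.3,0,0,0],[0,0,0,0,0,0],[0,0,0,0,0,0],[0,0,0,0,0,0],[0,0,0,0,0,0]]]'

```text
clock: 21.97
ee_pos: [0.4755, -0.175, 0.0482]
orientation: [2.909, 1.181, 0.002]
force: [-0.2, 0.2, 0.1]
finger_gap: 0.0882
grip_force: 0.0
```

```bash
python3 g.py 474.5 -174 44 -45.8
```

```text
t 21.97 pos [ 475.5 -175.    48.2] phi -45.81 tilt [    1.6    -1.1 -1000. ] gap 0.0882 F [-0.2  0.2  0.1]
  shift cm [-0.   -0.14  0.42] rows 1.0 rz -0.01
```

Call:
send_rows --commands '[[[0,-0.1,0.4,0,0,0],[0,0,0,0,0,0],[0,0,0,0,0,0],[0,0,0,0,0,0]]]'

```text
clock: 22.3
ee_pos: [0.4741, -0.1738, 0.0432]
orientation: [-2.911, -1.182, 0.0]
force: [0.4, 0.2, -0.2]
finger_gap: 0.088
grip_force: 0.0
```

Call:
send_rows --commands '[[[0,0,0,0,0,0],[0,0,0,0,0,0],[0,0,0,0,0,0],[0,0,0,0,0,0],[0,0,0,0,0,0],[0,0,0,0,0,0],[0,0,0,0,0,0],[0,0,0,0,0,0],[0,0,0,0,0,0]]]' --gripper 0.4 --squeeze 20

```text
clock: 23.05
ee_pos: [0.4741, -0.1739, 0.0432]
orientation: [2.911, 1.182, 0.0]
force: [0.1, -0.4, 0.2]
finger_gap: 0.0537
grip_force: 20.0
```

```bash
python3 g.py 611.2 158.1 165 -3.8
```

```text
t 23.05 pos [ 474.1 -173.9   43.2] phi -45.81 tilt [    0.    -0. -1000.] gap 0.0537 F [ 0.1 -0.4  0.2]
  shift cm [ 32.97 -14.25 -12.18] rows 9.0 rz -42.01
```

Call:
send_rows --commands '[[[0,0,-0.5,0,0,0],[0,0,-1.2,0,0,0],[0,0,-2,0,0,0],[0,0,-2,0,0,0],[0,0,-2,0,0,0],[0,0,-2,0,0,0],[0.6,-0.25,-1.7,0,0,0],[1.6,-0.7,-0.8,0,0,0],[2.2,-0.95,0,0,0,0],[2.4,-1.05,0,0,0,0],[2.4,-1.05,0,0,0,0],[2.4,-1.05,0,0,0,0]]]'

```text
clock: 24.05
ee_pos: [0.5223, -0.0557, 0.1656]
orientation: [2.911, 1.181, 0.0]
force: [-0.1, 0.2, -0.3]
finger_gap: 0.0539
grip_force: 20.0
```

Call:
send_rows --commands '[[[2.4,-1.05,0,0,0,0],[2.4,-1.05,0,0,0,0],[2.4,-1.05,0,0,0,0],[2.4,-1.05,0,0,0,0],[2.4,-1.05,0,0,0,0],[2.4,-1.05,0,0,0,0],[2.4,-1.05,0,0,0,0],[2.4,-1.05,0,0,0,0],[1.8,-0.7,0,0,0,0],[0,0,0,0,0,-5],[0,0,0,0,0,-6.5],[0,0,0,0,0,-6.5]]]'

```text
clock: 25.05
ee_pos: [0.6089, 0.1555, 0.1651]
orientation: [-2.685, -1.631, 0.001]
force: [-0.4, 0.2, -0.8]
finger_gap: 0.0541
grip_force: 20.0
```

Call:
send_rows --commands '[[[0,0,0,0,0,-6.5],[0,0,0,0,0,-6.5],[0,0,0,0,0,-6.5],[0,0,0,0,0,-4.5],[0,0,0,0,0,0],[0,0,0,0,0,0],[0,0,0,0,0,0]]]'

```text
clock: 25.63
ee_pos: [0.6091, 0.1548, 0.1652]
orientation: [-2.297, -2.143, 0.0]
force: [-0.6, -0.0, -1.9]
finger_gap: 0.054
grip_force: 20.0
```

```bash
python3 g.py 611.2 158.1 59.2 -3.8; python3 - <<'E'
from h import *
w,d=grab_frame("wrist"); cv2.imwrite("pics/w4.png",w)
E
```

```text
t 25.63 pos [609.1 154.8 165.2] phi -3.95 tilt [-3.e-01  0.e+00 -1.e+03] gap 0.054 F [-0.6 -0.  -1.9]
  shift cm [ 0.34  0.19 10.6 ] rows 3.0 rz -0.15
```

View pics/w4.png

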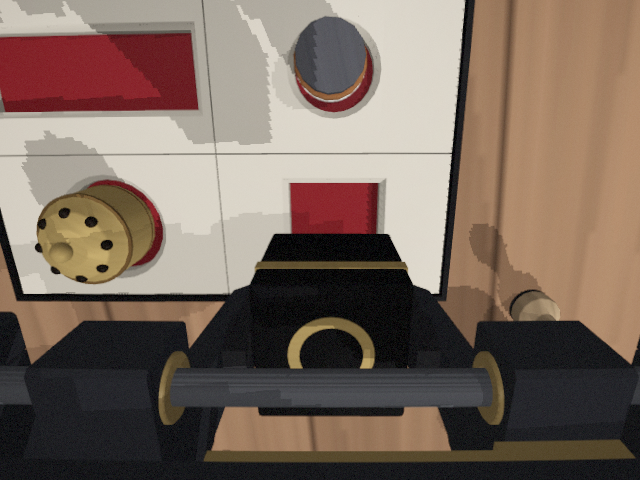

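The cube is aligned with its recess at (335,210). The jar (333,60) and censer (100,230) are seated.

Call:
send_rows --commands '[[[0.2,0.1,0.3,0,0,0],[0.1,0.1,0.9,0,0,0],[0,0,1.5,0,0,0],[0,0,1.8,0,0,0],[0,0,1.8,0,0,0],[0,0,1.3,0,0,0],[0,0,0.8,0,0,0],[0,0,0.5,0,0,0],[0,0,0,0,0,0],[0,0,0,0,0,0],[0,0,0,0,0,0]]]'

```text
clock: 26.6
ee_pos: [0.6122, 0.1578, 0.0773]
orientation: [2.293, 2.146, 0.002]
force: [-0.1, -0.1, -0.9]
finger_gap: 0.0537
grip_force: 20.0
```

```bash
python3 g.py 611.2 158.1 59.2 -3.8
```

```text
t 26.6 pos [612.2 157.8  77.3] phi -3.81 tilt [ 1.8e+00  2.0e-01 -1.0e+03] gap 0.0537 F [-0.1 -0.1 -0.9]
  shift cm [ 0.02 -0.11  1.81] rows 1.0 rz -0.01
```

Call:
send_rows --commands '[[[0,-0.1,0.4,0,0,0],[0,0,0.4,0,0,0],[0,0,0.3,0,0,0],[0,0,0.2,0,0,0],[0,0,0.1,0,0,0],[0,0,0.1,0,0,0],[0,0,0.1,0,0,0],[0,0,0.1,0,0,0],[0,0,0,0,0,0],[0,0,0,0,0,0],[0,0,0,0,0,0]]]'

```text
clock: 27.52
ee_pos: [0.6105, 0.1578, 0.0592]
orientation: [2.294, 2.146, 0.0]
force: [-0.3, 0.0, -1.0]
finger_gap: 0.0539
grip_force: 20.0
```

```bash
python3 g.py 611.2 158.1 59.2 -3.8
```

```text
t 27.52 pos [610.5 157.8  59.2] phi -3.81 tilt [ 1.e-01  0.e+00 -1.e+03] gap 0.0539 F [-0.3  0.  -1. ]
  shift cm [0.04 0.07 0.  ] rows 1.0 rz -0.01
```

Call:
send_rows --commands '[[[0,0,0.05,0,0,0],[0,0,0.03,0,0,0],[0,0,0,0,0,0],[0,0,0,0,0,0]]]'

```text
clock: 27.85
ee_pos: [0.6105, 0.1578, 0.0592]
orientation: [2.294, 2.146, -0.0]
force: [-3.7, 0.2, 6.0]
finger_gap: 0.0533
grip_force: 20.0
```

Contact at 6 N, so I'll release.

Call:
send_rows --commands '[[[0,0,0,0,0,0],[0,0,0,0,0,0],[0,0,0,0,0,0],[0,0,0,0,0,0],[0,0,0,0,0,0]]]' --gripper 0.8

```text
clock: 28.27
ee_pos: [0.6104, 0.1578, 0.0583]
orientation: [-2.294, -2.146, 0.0]
force: [0.0, -0.2, 0.3]
finger_gap: 0.0705
grip_force: 0.0
```

Call:
send_rows --commands '[[[0,0,-0.5,0,0,0],[0,0,-1.5,0,0,0],[0,0,-2.5,0,0,0],[0,0,-2.5,0,0,0],[0,0,-2.5,0,0,0],[0,0,-1.5,0,0,0],[0,0,0,0,0,0],[0,0,0,0,0,0]]]'

```text
clock: 28.93
ee_pos: [0.611, 0.1578, 0.1694]
orientation: [2.293, 2.145, 0.003]
force: [0.1, 0.8, -0.5]
finger_gap: 0.0705
grip_force: 0.0
```

```bash
python3 g.py 458 -298.3 165 61.4
```

```text
t 28.93 pos [611.  157.8 169.4] phi -3.81 tilt [ 2.3e+00  2.0e-01 -1.0e+03] gap 0.0705 F [ 0.1  0.8 -0.5]
  shift cm [-46.53 -12.24   0.4 ] rows 12.0 rz -65.21
```

Call:
send_rows --commands '[[[-1.37,-0.36,0,0,0,0],[-2.74,-0.72,0,0,0,0],[-2.74,-0.72,0,0,0,0],[-2.74,-0.72,0,0,0,0],[-2.74,-0.72,0,0,0,0],[-2.74,-0.72,0,0,0,0],[-2.74,-0.72,0,0,0,0],[-2.74,-0.72,0,0,0,0],[-2.74,-0.72,0,0,0,0],[-2.74,-0.72,0,0,0,0],[-2.74,-0.72,0,0,0,0],[-2.74,-0.72,0,0,0,0]]]'

```text
clock: 29.93
ee_pos: [0.5044, -0.1523, 0.1664]
orientation: [-2.292, -2.144, 0.002]
force: [0.1, 0.6, 0.6]
finger_gap: 0.0706
grip_force: 0.0
```

Call:
send_rows --commands '[[[-2.74,-0.72,0,0,0,0],[-2.74,-0.72,0,0,0,0],[-2.74,-0.72,0,0,0,0],[-2.74,-0.72,0,0,0,0],[-2.74,-0.72,0,0,0,0],[-1.37,-0.36,0.2,0,0,0],[0,0,0,0,0,-5],[0,0,0,0,0,-7],[0,0,0,0,0,-7],[0,0,0,0,0,-7],[0,0,0,0,0,-7],[0,0,0,0,0,-7]]]'

```text
clock: 30.93
ee_pos: [0.4563, -0.2979, 0.1647]
orientation: [-1.412, -2.803, -0.002]
force: [0.7, 0.3, -0.6]
finger_gap: 0.0708
grip_force: 0.0
```

Call:
send_rows --commands '[[[0,0,0,0,0,-7],[0,0,0,0,0,-7],[0,0,0,0,0,-7],[0,0,0,0,0,-4.2],[0,0,0,0,0,0],[0,0,0,0,0,0],[0,0,0,0,0,0]]]'

```text
clock: 31.52
ee_pos: [0.4569, -0.2984, 0.1656]
orientation: [-0.779, -3.042, -0.001]
force: [0.5, 0.2, 0.3]
finger_gap: 0.0705
grip_force: 0.0
```

```bash
python3 g.py 458 -298.3 41 61.4; python3 - <<'E'
from h import *
w,d=grab_frame("wrist"); cv2.imwrite("pics/w5.png",w)
E
```

```text
t 31.52 pos [ 456.9 -298.4  165.6] phi 61.26 tilt [   -1.      1.1 -1000. ] gap 0.0705 F [0.5 0.2 0.3]
  shift cm [-0.11  0.06 12.46] rows 4.0 rz -0.14
```

View pics/w5.png

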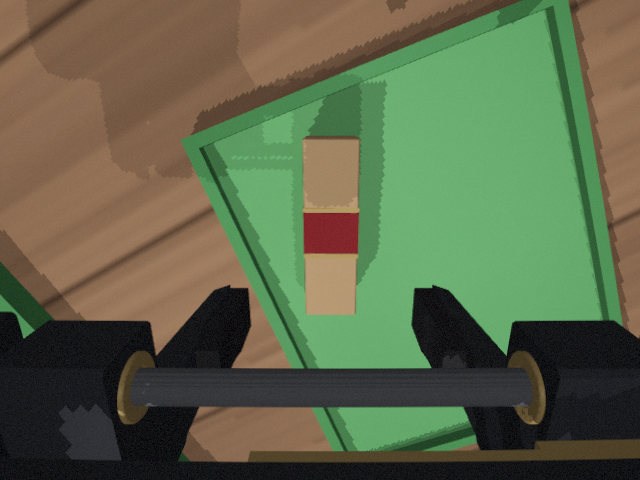

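The carton is aligned with the fingers, centred at (331,232).

Call:
send_rows --commands '[[[0,0.1,1.0,0,0,0],[0,0,2.0,0,0,0],[0,0,2.2,0,0,0],[0,0,2.2,0,0,0],[0,0,2.0,0,0,0],[0,0,1.3,0,0,0],[0,0,0.7,0,0,0],[0,0,0.4,0,0,0],[0,0,0,0,0,0],[0,0,0,0,0,0],[0,0,0,0,0,0],[0,0,0,0,0,0]]]'

```text
clock: 32.57
ee_pos: [0.4584, -0.2985, 0.0494]
orientation: [0.776, 3.043, -0.002]
force: [0.7, 0.5, -0.1]
finger_gap: 0.0704
grip_force: 0.0
```

```bash
python3 g.py 458 -298.3 40 61.4
```

```text
t 32.57 pos [ 458.4 -298.5   49.4] phi 61.39 tilt [    1.3    -1.3 -1000. ] gap 0.0704 F [ 0.7  0.5 -0.1]
  shift cm [0.05 0.   0.94] rows 1.0 rz -0.01
```

Call:
send_rows --commands '[[[0,0,0.5,0,0,0],[0,0,0.4,0,0,0],[0,0,0,0,0,0],[0,0,0,0,0,0],[0,0,0,0,0,0]]]'

```text
clock: 32.98
ee_pos: [0.4578, -0.2979, 0.0393]
orientation: [-0.776, -3.044, -0.0]
force: [0.2, 0.3, -0.1]
finger_gap: 0.0708
grip_force: 0.0
```

Call:
send_rows --commands '[[[0,0,0,0,0,0],[0,0,0,0,0,0],[0,0,0,0,0,0],[0,0,0,0,0,0],[0,0,0,0,0,0],[0,0,0,0,0,0],[0,0,0,0,0,0],[0,0,0,0,0,0],[0,0,0,0,0,0]]]' --gripper 0.2 --squeeze 20

```text
clock: 33.73
ee_pos: [0.4579, -0.2981, 0.0395]
orientation: [0.776, 3.044, -0.0]
force: [-0.6, 0.5, 1.0]
finger_gap: 0.0372
grip_force: 20.0
```

```bash
python3 g.py 459.4 272.5 165 86.2
```

```text
t 33.73 pos [ 457.9 -298.1   39.5] phi 61.39 tilt [ 1.e-01 -2.e-01 -1.e+03] gap 0.0372 F [-0.6  0.5  1. ]
  shift cm [ 27.18  50.16 -12.56] rows 13.0 rz -24.81
```

Call:
send_rows --commands '[[[0,0,-0.5,0,0,0],[0,0,-1.2,0,0,0],[0,0,-2,0,0,0],[0,0,-2,0,0,0],[0,0,-2,0,0,0],[0,0,-2,0,0,0],[0.4,0.8,-1.8,0,0,0],[1.0,1.8,-1.0,0,0,0],[1.4,2.6,0,0,0,0],[1.4,2.6,0,0,0,0],[1.4,2.6,0,0,0,0],[1.4,2.6,0,0,0,0]]]'

```text
clock: 34.73
ee_pos: [0.4585, -0.1491, 0.1655]
orientation: [0.777, 3.043, -0.0]
force: [0.1, 0.8, -0.2]
finger_gap: 0.0375
grip_force: 20.0
```

Call:
send_rows --commands '[[[1.4,2.6,0,0,0,0],[1.4,2.6,0,0,0,0],[1.4,2.6,0,0,0,0],[1.4,2.6,0,0,0,0],[1.4,2.6,0,0,0,0],[1.4,2.6,0,0,0,0],[1.4,2.6,0,0,0,0],[1.4,2.6,0,0,0,0],[1.4,2.6,0,0,0,0],[1.4,2.6,0,0,0,0],[1.4,2.6,0,0,0,0],[1.4,2.6,0,0,0,0]]]'

```text
clock: 35.73
ee_pos: [0.4603, 0.2056, 0.1655]
orientation: [0.776, 3.043, 0.001]
force: [-0.4, -0.3, -0.3]
finger_gap: 0.0377
grip_force: 20.0
```

Call:
send_rows --commands '[[[1.4,2.6,0,0,0,0],[1.4,2.4,0,0,0,0],[0.6,1.0,0,0,0,0],[0,0,0,0,0,-4.8],[0,0,0,0,0,-6],[0,0,0,0,0,-6],[0,0,0,0,0,-5],[0,0,0,0,0,-3],[0,0,0,0,0,0],[0,0,0,0,0,0],[0,0,0,0,0,0]]]'

```text
clock: 36.65
ee_pos: [0.4594, 0.2727, 0.1647]
orientation: [0.107, 3.14, -0.0]
force: [-0.5, -0.2, -1.5]
finger_gap: 0.0382
grip_force: 20.0
```

```bash
python3 g.py 459.4 272.5 55.5 86.2; python3 - <<'E'
from h import *
w,d=grab_frame("wrist"); cv2.imwrite("pics/w6.png",w)
E
```

```text
t 36.65 pos [459.4 272.7 164.7] phi 86.08 tilt [ 2.e-01 -0.e+00 -1.e+03] gap 0.0382 F [-0.5 -0.2 -1.5]
  shift cm [ 1.000e-02 -2.000e-02  1.092e+01] rows 3.0 rz -0.12
```

View pics/w6.png

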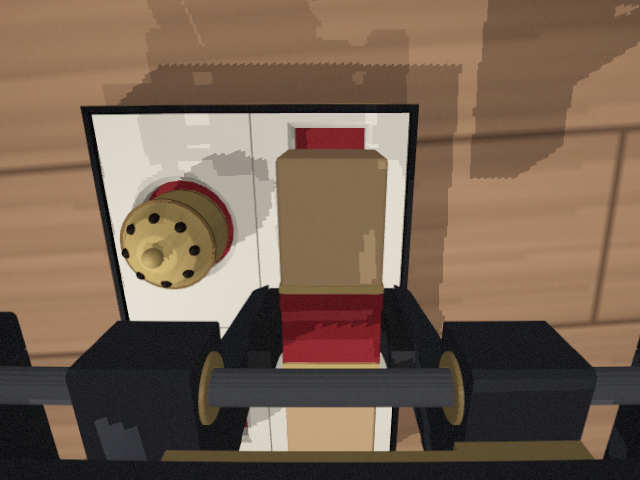

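The carton is held level and in line with its recess (330,140).

Call:
send_rows --commands '[[[0,0,0.3,0,0,0],[0,0,0.9,0,0,0],[0,0,1.5,0,0,0],[0,0,1.9,0,0,0],[0,0,1.9,0,0,0],[0,0,1.4,0,0,0],[0,0,0.8,0,0,0],[0,0,0.5,0,0,0],[0,0,0,0,0,0],[0,0,0,0,0,0],[0,0,0,0,0,0]]]'

```text
clock: 37.62
ee_pos: [0.4601, 0.2732, 0.0733]
orientation: [0.104, 3.138, 0.001]
force: [-0.3, -0.1, -1.9]
finger_gap: 0.0381
grip_force: 20.0
```

```bash
python3 g.py 459.4 272.5 55.5 86.2
```

```text
t 37.62 pos [460.1 273.2  73.3] phi 86.19 tilt [ 1.5e+00  5.0e-01 -1.0e+03] gap 0.0381 F [-0.3 -0.1 -1.9]
  shift cm [ 0.07 -0.08  1.78] rows 1.0 rz -0.01
```

Call:
send_rows --commands '[[[0,-0.1,0.4,0,0,0],[0,0,0.4,0,0,0],[0,0,0.3,0,0,0],[0,0,0.2,0,0,0],[0,0,0.1,0,0,0],[0,0,0.1,0,0,0],[0,0,0.1,0,0,0],[0,0,0.1,0,0,0],[0,0,0,0,0,0],[0,0,0,0,0,0],[0,0,0,0,0,0]]]'

```text
clock: 38.53
ee_pos: [0.4594, 0.272, 0.0555]
orientation: [0.104, 3.14, 0.0]
force: [-1.0, 0.7, -1.4]
finger_gap: 0.0378
grip_force: 20.0
```

```bash
python3 g.py 459.4 272.5 55.5 86.2
```

```text
t 38.53 pos [459.4 272.   55.5] phi 86.19 tilt [ 2.e-01  1.e-01 -1.e+03] gap 0.0378 F [-1.   0.7 -1.4]
  shift cm [ 0.01  0.05 -0.  ] rows 1.0 rz -0.01
```

Call:
send_rows --commands '[[[0,0,0.05,0,0,0],[0,0,0.03,0,0,0],[0,0,0,0,0,0],[0,0,0,0,0,0]]]'

```text
clock: 38.87
ee_pos: [0.4594, 0.272, 0.0554]
orientation: [0.104, 3.14, -0.0]
force: [-2.4, -0.9, 8.4]
finger_gap: 0.0377
grip_force: 20.0
```

Call:
send_rows --commands '[[[0,0,0,0,0,0],[0,0,0,0,0,0],[0,0,0,0,0,0],[0,0,0,0,0,0],[0,0,0,0,0,0]]]' --gripper 0.6

```text
clock: 39.28
ee_pos: [0.4593, 0.2719, 0.0545]
orientation: [-0.104, -3.14, 0.0]
force: [-0.9, -0.0, 0.1]
finger_gap: 0.0533
grip_force: 0.0
```

Call:
send_rows --commands '[[[0,0,-0.5,0,0,0],[0,0,-1.5,0,0,0],[0,0,-2.5,0,0,0],[0,0,-2.5,0,0,0],[0,0,-2.5,0,0,0],[0,0,-2.5,0,0,0],[0,-1.5,-2,0,0,0],[0,-3,0,0,0,0],[0,-3,0,0,0,0],[0,-3,0,0,0,0],[0,-3,0,0,0,0],[0,-3,0,0,0,0]]]'

```text
clock: 40.28
ee_pos: [0.4481, 0.1061, 0.1951]
orientation: [0.104, 3.139, -0.0]
force: [0.3, 0.4, 1.1]
finger_gap: 0.0529
grip_force: 0.0
```

Call:
send_rows --commands '[[[0,-3,0,0,0,0],[0,-3,0,0,0,0],[0,-3,0,0,0,0],[0,-3,0,0,0,0],[0,-3,0,0,0,0],[0,-3,0,0,0,0],[0,-3,0,0,0,0],[0,-1.5,0,0,0,0],[0,0,0,0,0,0],[0,0,0,0,0,0]]]'

```text
clock: 41.12
ee_pos: [0.4333, -0.1176, 0.1948]
orientation: [0.108, 3.14, 0.0]
force: [-1.3, -0.7, -0.4]
finger_gap: 0.0526
grip_force: 0.0
```

```bash
python3 - <<'E'
from h import *
s=read_state(); print(s["clock"],s["ee_pos"])
p=camera_params("top"); f,d=grab_frame("top"); C=cloud(p,d); g,_=grab_frame("side")
for n,c,t in (("jar",(618,262),86),("cube",(611,158),80),("carton",(459.4,272.5),60),("censer",(452.5,168.7),99)):
    m=(abs(C[...,2]*1000-t)<6)&(np.hypot(C[...,0]-c[0]/1000,C[...,1]-c[1]/1000)<.08); q=C[m]*1000
    if len(q): print(n,"expect",c,t,"got",q.mean(0).round(1),"zspread",np.percentile(q[:,2],[5,95]).round(1),len(q))
cv2.imwrite("pics/end.png",np.hstack([cv2.resize(f[150:370,110:350],(400,367)),cv2.resize(g[130:280,170:350],(400,367))]))
E
```

```text
41.1167 [ 0.43329543 -0.11763124  0.19479817]
jar expect (618, 262) 86 got [615.4 260.9  86.2] zspread [82.6 88.8] 373
cube expect (611, 158) 80 got [609.2 156.9  80.6] zspread [78.3 83. ] 935
carton expect (459.4, 272.5) 60 got [457.8 270.6  60.7] zspread [58.1 63.1] 1617
censer expect (452.5, 168.7) 99 got [453.3 167.3  97.2] zspread [93.4 99.9] 42
```

View pics/end.png

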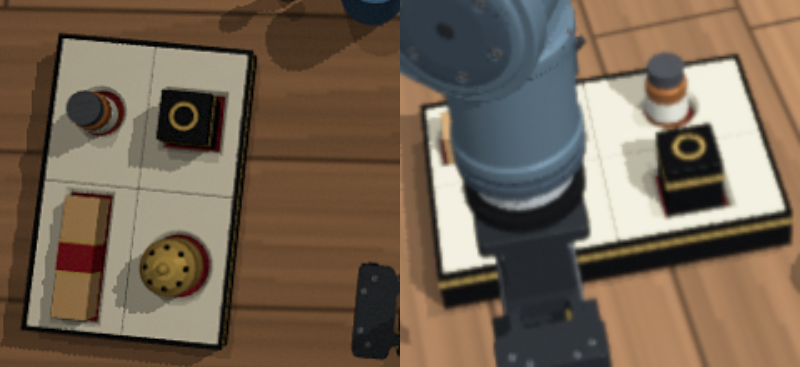

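All four pieces are upright in their recesses, with their tops at the heights expected when they stand on the lining. In the crop they are at jar (95,112), cube (190,120), carton (80,257) and censer (178,265).

```bash
python3 -c "
from workcell import hand_in; print(hand_in())"
```

```text
the job is handed in; nothing more can be done
None
```

The jar, censer, square carton and long carton are each seated upright in their own recess on the lining, set down under control and in the order listed; the jar's touchdown was the hardest (about 25 N on the wrist sensor), the mug and stamp were not touched, and the job was handed in at about 41 s.

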